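Centre the tippy bottle on the balance pan and take the weight

ROBOT

A 7-joint arm with a two-finger parallel gripper is mounted at the origin on the work surface. World frame = base frame: x ahead of the robot, y to its left, z up, the work surface at z = 0. Lengths are in m, angles in rad, forces in N, time in s.
With the tool pointing down it reaches from about 0.4 to 0.85 m from the base axis. Payload 10.4 kg.
Tool frame: the origin (TCP) lies midway between the tips of the shut fingers; the grasp point (between the pads) lies 19 mm behind it (r.tcp_to_grasp is the z of the grasp point in the tool frame, in m); z points along the fingers, x is the direction in which the jaws open and shut, and the axes are right-handed (so a half turn about z gives the same grasp; the last joint's range is limited). The gripper opens to 87 mm and grips with 3 to 60 N. Pads are 19 mm wide; open, the fingers measure 117 mm over their backs; the gripper's body (75 mm by 190 mm) begins 51 mm behind the grasp point.
Start: joints at [-1.29, 0.332, -0.065, 1.46, 0.022, 1.35, -0.088], TCP at [0.187, 0.596, 0.223] pointing down, gripper open.
Joint ranges: [-2.6, 2.6], [-0.5, 2.12], [-1.47, 1.34], [0.16, 2.42], [-1.27, 4.41], [0.06, 2.06], [-2.6, 2.6]. Speed limits (rad/s): [2.22, 2.22, 2.79, 2.79, 3.14, 3.14, 3.14].

INTERFACE

Orientations are given as a unit quaternion [x, y, z, w].
In Python, from bench import r, camera, close_job gives the robot as it stands. The module is installed in compiled form; this text tells all that it offers.
- The arm moves only by the shell command python3 -m crank 'ROWS' [FORCE]. ROWS is JSON, a list of rows, each an object of numbers: "x", "y", "z": the shift along the tool's x, y, z scaled (see below); "ax", "ay", "az": the turn, a rotation vector about the tool's x, y, z scaled (see below); "claw": the closure, from -1 (fully open) to 1 (shut), so that 0 is half open. A call has exactly 5 rows; each row is the pose to reach, as a shift and turn from the pose commanded when the call began, along the tool's axes at that moment; what a row does not reach only later rows make up. The controller multiplies each number of a shift by 1 m and each number of a turn by 2 rad. A row lasts 1/12 s, in which the tool goes at most 41.7 mm and 7.16 degrees, less where a joint would pass 70% of its speed; a pose out of reach is approached as far as the arm can. A call with a number of a shift or a turn outside -1 to 1 is refused whole. A call with a gripper value outside its range is refused whole. The fingers move at their own pace and stop on an object; FORCE is the grip in N (left out, the last holds). Time passes only in rows, so rows that repeat a pose let the fingers close, or fill a call up. It gives the time, the measured TCP pose, the force and the opening at its end, in the units of the state.
- r.read_state(): the state, without advancing time (a new reading comes with each control period).
- camera(name): name is "side" or "top"; returns a dict with "color" (420x560x3 uint8, blue, green, red), "fx", "fy", "cx", "cy" (pixels), "D" ([k1, k2, p1, p2, k3] as OpenCV has them; the pictures are not rectified), "eye" and "orientation" of the camera in the world. Camera axes: x right, y down, z forward; pixel columns grow to the right and rows downward; lengths in m; the calibration is good to about 2 mm. A picture is of the moment at which its call begins. There is no depth.
- close_job(): hands the job in, once; it reports no verdict.
The state is a dict: "time": time; "joint_positions": joint angles; "joint_vel": joint speeds; "joint_torque": joint torques, N m; "ee_pos": TCP position; "eef_rot": TCP orientation; "ft_force": force on the tool from outside, world axes, zero at the start; "torque": the same for the moment, N m; "width": finger opening in m.
Only numpy, scipy, OpenCV 4.12 (cv2) and the standard library are available. Lean on these libraries where they do the work, as an engineer would, in place of code of your own. Each camera call takes 0.05 s, during which the arm holds its last target. There are 200 camera calls.

TASK

The narrow-footed bottle on the balance stands near the rim of the weighing pan. Nudge it gently with light taps of the fingertips, without gripping, lifting, tipping it or knocking it off, until it stands upright in the middle of the pan, all of it inside the engraved ring as seen from above. Then take the fingers off it, press the balance's round key fully down with a fingertip and let it go, leaving everything else on the bench where it is.

Things in the scene. Friction and masses are not known exactly. Their poses are not given: they have to be found in the camera images.
- bottle: stoppered amber bottle on the pan, about 80 g, 62 mm tall, round: foot 31 mm diameter; bulb 44 mm, widest 17 mm above the foot; 16 mm neck; black stopper 21 mm (52 to 62 mm up). Origin: centre of its underside, z up. Pushed slowly at the bulb (fingertip below 17 mm over the pan) it slides; pushed at neck or stopper it tips. Starts 19 to 29 mm off centre, any direction
- pan_top (a point): centre of the top of the balance's round steel pan, 73 mm above the table; z up, yaw meaningless. The pan is fixed, flat, rimless, 96 mm in diameter, with a dark engraved ring 59 mm in diameter round its centre. The white housing around it (240 x 190 mm, top 15 mm below the pan's top) is fixed
- key (a joint): travel of the balance's round key in m: 0 up, 0.006 fully down; it springs back; about 4 N push it fully down
- key_top (a point): centre of the top of the round grey key, 26 mm diameter, in a black collar 42 mm in diameter on the front part of the balance's housing (towards the robot), beside the flat display; 65 mm above the table when up. It is pressed straight down 6 mm, where it is flush with the collar
- spare_bottle: spare bottle of the same kind as bottle, standing on the table beside the balance; origin at the centre of its underside; leave alone
- check_weight: brass check weight, 20 mm diameter, 29 mm tall with a small knob, standing on a rear corner of the balance's housing; origin at the centre of its underside; leave alone
- tube_rack: white rack of capped tubes, 60 x 110 mm, 98 mm tall, on the table beside the balance; origin at the centre of its underside; leave alone
- vial: small capped glass vial, 26 mm diameter, 50 mm tall, on the table beside the balance; origin at the centre of its underside; leave alone
- beaker: clear beaker, 68 mm diameter, 85 mm tall, on the table to the left; origin at the centre of its underside; leave alone
- tip_box: box of pipette tips, 122 x 84 mm, 49 mm tall, on the table to the right; origin at the centre of its underside; leave alone
- forceps: steel forceps lying on the table to the right, 120 x 14 mm, 8 mm tall; origin at the centre of its underside; leave alone
Things that resemble listed ones, but are neither listed nor needed, are in the scene too. Leave any green look-alike of the bottle alone.

How it is judged:
On the way, in this order (a step that is already met when the one before it is completed fails the run):
1. the bottle stands still and upright in the middle of the pan, not touched by the fingers (horizontal distance between bottle and pan_top below 0.0075 m and angle between bottle's own z axis and vertical below 0.06 rad and z of bottle in the frame of pan_top between -0.003 and 0.003 m and linear speed of bottle below 0.01 m/s and contact force between each of the arm, the fingers and bottle below 0.02 N), for 0.3 s.
2. the round key is pressed down (horizontal distance between bottle and pan_top below 0.0075 m and value of joint key above 0.005 m), for 0.05 s.
At the end, for the whole second after the job is handed in: the bottle stands upright (within 0.06 rad) and at rest on the pan with its axis within 7.5 mm of the pan's centre, the key has been pressed at least 5 mm after that and is up again, and the bystanders are where they were (within 15 mm) (horizontal distance between bottle and pan_top below 0.0075 m and angle between bottle's own z axis and vertical below 0.06 rad and z of bottle in the frame of pan_top between -0.003 and 0.003 m and linear speed of bottle below 0.01 m/s and value of joint key below 0.002 m); the robot touches nothing.
It fails at once if the bottle is tipped by more than about 25 degrees (angle between bottle's own z axis and vertical above 0.45 rad).
It fails at once if the bottle is knocked off the pan (z of bottle in the frame of pan_top below -0.006 m).
It fails at once if the bottle is lifted (z of bottle in the frame of pan_top above 0.01 m).
It fails at once if the bottle is gripped, hit or pushed hard (over 8 N) (contact force between any of the fingers, the arm and bottle above 8 N).
It fails at once if something else on the bench is moved by more than 15 mm (distance of any of spare_bottle, check_weight, tube_rack, vial, beaker, tip_box, forceps from where it was at the start of the episode above 0.015 m).
It also fails if it takes over 45 s, if anything falls off the work surface, if the arm or the gripper's body presses on something with over 40 N, if the wrist force passes 120 N, or if a joint passes its speed limit or range.

## Working session

There is one attempt and no reset: what is moved stays moved. The work goes in short steps, Python scripts to look and compute and a shell command to move; the robot and the scene stay as the last step left them, time stands still between calls to the robot, and variables do not carry over. Pictures are saved under pics/ and viewed, about 8 in all and at most 12, crops included, and the job is handed in when it is done.

```bash
mkdir -p pics; cat > h.py <<'E'
import numpy as np, cv2
from scipy.spatial.transform import Rotation as R
from bench import r, camera
def par(c):
    K=np.array([[c['fx'],0,c['cx']],[0,c['fy'],c['cy']],[0,0,1.]]); o=np.array(c['orientation'])
    M=o if o.shape==(3,3) else R.from_quat(o).as_matrix()
    return K,np.array(c['D'],float),M,np.array(c['eye'])
def ray(c,p):
    K,D,M,e=par(c); u=cv2.undistortPoints(np.array([[p]],float),K,D)[0,0]
    return e,M@np.array([u[0],u[1],1])
def onz(c,p,z):
    e,d=ray(c,p); return e+d*(z-e[2])/d[2]
def proj(c,P):
    K,D,M,e=par(c); return cv2.projectPoints(M.T@(np.atleast_2d(P)-e).T,np.zeros(3),np.zeros(3),K,D)[0][:,0] if 0 else cv2.projectPoints(((np.atleast_2d(P)-e)@M),np.zeros(3),np.zeros(3),K,D)[0][:,0]
def tri(ca,pa,cb,pb):
    A=np.zeros((3,3));b=np.zeros(3)
    for c,p in((ca,pa),(cb,pb)):
        e,d=ray(c,p);d/=np.linalg.norm(d);Q=np.eye(3)-np.outer(d,d);A+=Q;b+=Q@e
    return np.linalg.solve(A,b)
E
python3 - <<'E'
from h import *
ims=[]
for n in('top','side'):
    c=camera(n);cv2.imwrite(f'pics/{n}0.png',c['color']);print(n,{k:v for k,v in c.items() if k!='color'})
print(r.read_state())
E
```

```text
top {'fx': 508.8724907425862, 'fy': 508.8724907425862, 'cx': 275.70849934765664, 'cy': 208.78204531771325, 'D': array([-0.05042283,  0.        ,  0.        ,  0.        ,  0.        ]), 'eye': array([ 0.29880024, -0.0531521 ,  1.40524072]), 'orientation': array([-0.70074237,  0.70958584, -0.05315283,  0.05121369])}
side {'fx': 485.97826548989934, 'fy': 485.97826548989934, 'cx': 283.83084369167125, 'cy': 214.06386038127613, 'D': array([-0.03609018,  0.        ,  0.        ,  0.        ,  0.        ]), 'eye': array([0.44972398, 0.90699667, 0.7615722 ]), 'orientation': array([-0.01855867,  0.88914205, -0.45716421,  0.00910413])}
{'time': 0.1, 'joint_positions': array([-1.28961354,  0.33281033, -0.06470156,  1.46086558,  0.02160343,
        1.34987109, -0.08850796]), 'joint_vel': array([ 9.88688224e-04, -1.84519358e-03,  2.02247954e-03, -3.07070748e-03,
       -7.91847012e-04, -9.65024057e-05,  2.19093271e-04]), 'joint_torque': array([ 1.30185417e-03, -6.24536920e+01,  2.43910012e-02, -3.90717781e+01,
       -6.15434186e-02,  3.66152718e-02,  4.17787089e-05]), 'ee_pos': array([0.18685843, 0.59605578, 0.22182852]), 'eef_rot': array([ 8.05952346e-01,  5.91980083e-01, -4.89298139e-04,  3.95891569e-04]), 'ft_force': array([0.05482109, 0.18601689, 0.1103318 ]), 'torque': array([ 0.0172766 , -0.04889911, -0.02554618]), 'width': 0.08686982174105551}
```

View pics/top0.png

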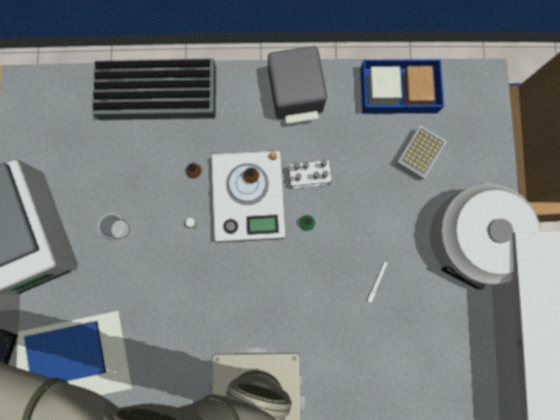

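View pics/side0.png

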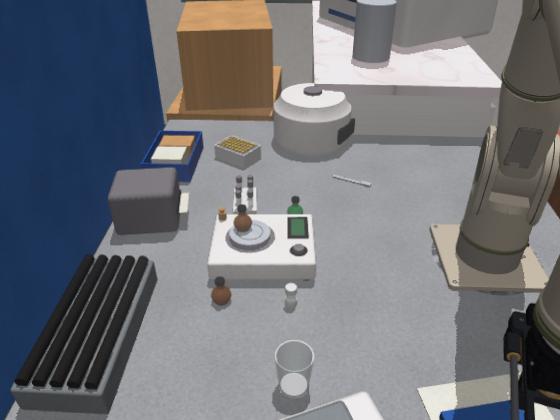

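The amber bottle on the pan is at top (251,175) and side (243,222). Two things could be mistaken for it: the spare amber bottle on the table at top (193,170) and side (221,292), and the green one at top (307,223) and side (295,208). I choose the amber one on the pan and check it in a close crop.

```bash
python3 - <<'E'
import cv2,numpy as np
a=cv2.imread('pics/top0.png')[145:245,205:290]; b=cv2.imread('pics/side0.png')[195:265,205:320]
A=cv2.resize(a,None,fx=4,fy=4,interpolation=cv2.INTER_CUBIC);B=cv2.resize(b,None,fx=4,fy=4,interpolation=cv2.INTER_CUBIC)
o=np.zeros((400,800,3),np.uint8);o[:400,:340]=A;o[:280,340:800]=B;cv2.imwrite('pics/crop0.png',o)
E
```

```text
(no output)
```

View pics/crop0.png

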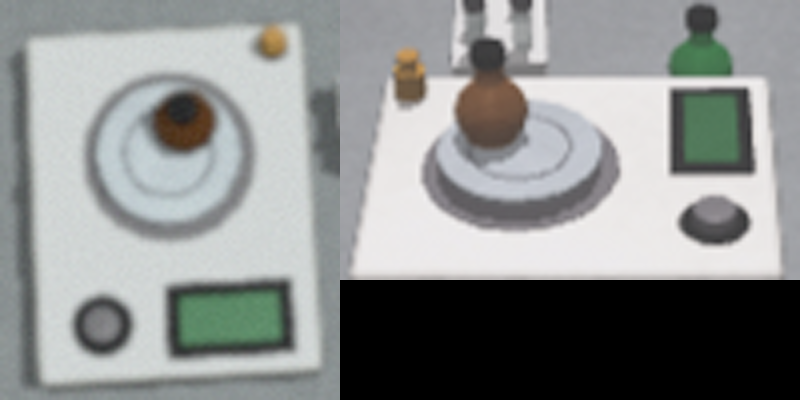

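The crop shows the amber, black-stoppered bottle on the steel pan, towards the rear right of the engraved ring. In the top view the bulb is at about (250.6,175.1), the ring centre at (246.6,183.6) and the key at (230.1,225.9). In the side view the key is at (298,247), with the display on its far side.

```bash
python3 - <<'E'
from h import *
t=camera('top');s=camera('side')
tp,sp={},{}
f=lambda x,y:(205+(x+.5)/4-.5,145+(y+.5)/4-.5)
g=lambda x,y:(205+(x-340+.5)/4-.5,195+(y+.5)/4-.5)
P=dict(ring=(f(168,156),g(519,149),.073),key=(f(102,325),g(714,209),.065),bulb=(f(184,122),g(491,113),.09),stop=(f(181,107),g(488,52),.13))
for k,(a,b,z) in P.items():
    print(k,'tri',tri(t,a,s,b).round(4),'top',onz(t,a,z).round(4)[:2],'side',onz(s,b,z).round(4)[:2])
for n,p,z in(('spare',(193.5,171),.017),('vial',(190,223),.04),('wt',f(271,41),.075),('hous FL',f(40,383),.058),('hFR',f(320,368),.058),('hBL',f(28,38),.058),('hBR',f(298,27),.058),('rack',(309,172),.09)): print(n,onz(t,p,z).round(3)[:2])
E
```

```text
ring tri [0.5659 0.0187 0.0723] top [0.5658 0.0186] side [0.5658 0.0195]
key tri [0.4528 0.0631 0.068 ] top [0.4539 0.0633] side [0.452  0.0596]
bulb tri [0.5839 0.0071 0.0895] top [0.5851 0.0071] side [0.5825 0.0082]
stop tri [0.5839 0.007  0.1326] top [0.5863 0.0071] side [0.5827 0.0038]
spare [0.615 0.17 ]
vial [0.466 0.174]
wt [ 0.643 -0.051]
hous FL [0.417 0.105]
hFR [ 0.424 -0.081]
hBL [0.652 0.114]
hBR [ 0.657 -0.069]
rack [ 0.592 -0.147]
```

```bash
python3 - <<'E'
from h import *
t=camera('top');s=camera('side')
print('tcp',proj(t,[.187,.596,.222]),proj(s,[.187,.596,.222]))
print(tri(t,(75,267),s,(386,388)))
for z in(0,.1,.2,.3): print(z,onz(t,(75,267),z),onz(t,(38,162),z),onz(s,(375,380),z))
E
```

```text
tcp [[ -5.91168402 335.64108413]] [[519.25448783 440.58438593]]
[0.330166   0.45564345 0.12130806]
0 [0.35194731 0.4989802  0.        ] [0.65169184 0.6202299  0.        ] [3.04830889e-01 3.57817473e-01 1.11022302e-16]
0.1 [0.34816524 0.45968926 0.1       ] [0.6265793  0.57231056 0.1       ] [0.32385641 0.42992872 0.1       ]
0.2 [0.34438318 0.42039832 0.2       ] [0.60146676 0.52439123 0.2       ] [0.34288193 0.50203996 0.2       ]
0.3 [0.34060112 0.38110738 0.3       ] [0.57635423 0.47647189 0.3       ] [0.36190746 0.57415121 0.3       ]
```

```bash
python3 - <<'E'
import cv2,numpy as np
a=cv2.imread('pics/top0.png')[150:420,0:150]; b=cv2.imread('pics/side0.png')[220:420,360:560]
A=cv2.resize(a,(333,600));B=cv2.resize(b,(467,467))
o=np.zeros((600,800,3),np.uint8);o[:,:333]=A;o[:467,333:]=B;cv2.imwrite('pics/crop1.png',o)
E
```

```text
(no output)
```

View pics/crop1.png

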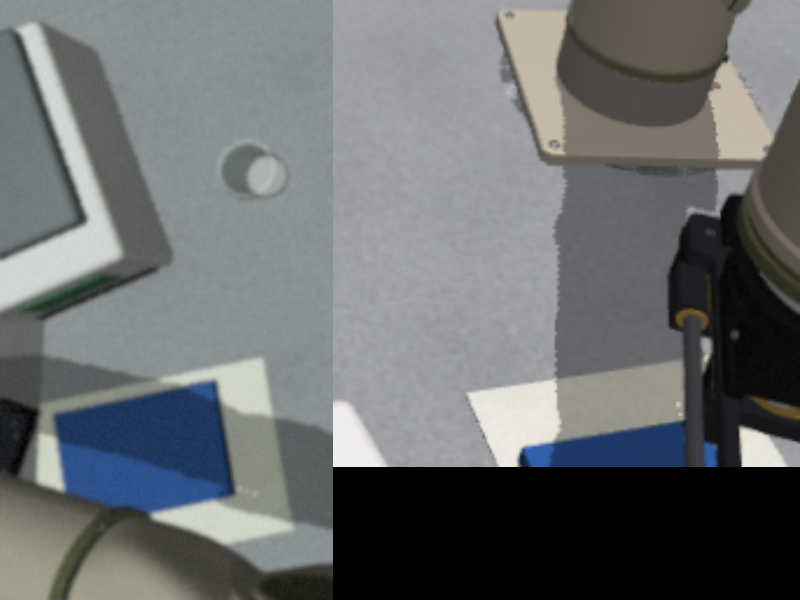

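The left crop shows a low instrument to the left, with its nearest corner at about (0.35,0.48) m and roughly 0.15 m tall. I'll leave the start pose towards -y first, with the fingers shut and the tool turned so that its -y points along the push.

```bash
python3 -m crank '[{"x":-0.136,"y":0.119,"z":-0.03,"az":0.136,"claw":1},{"x":-0.136,"y":0.119,"z":-0.03,"az":0.136,"claw":1},{"x":-0.136,"y":0.119,"z":-0.03,"az":0.136,"claw":1},{"x":-0.136,"y":0.119,"z":-0.03,"az":0.136,"claw":1},{"x":-0.136,"y":0.119,"z":-0.03,"az":0.136,"claw":1}]' 10
cat >> h.py <<'E'
def go(P):
    s=r.read_state();q=R.from_quat(s['eef_rot']);print('tool x',q.as_matrix()[:2,0].round(3),'shift',q.inv().apply(np.array(P)-s['ee_pos']).round(4))
E
python3 -c "
from h import *
go([.625,-.019,.2])"
```

```text
tool x [0.299 0.954] shift [-0.4561  0.6021  0.0225]schema error: expected keys x, y, z, ax, ay, az, claw
```

```bash
python3 -m crank '[{"x":-0.136,"y":0.119,"z":-0.03,"ax":0,"ay":0,"az":0.136,"claw":1},{"x":-0.136,"y":0.119,"z":-0.03,"ax":0,"ay":0,"az":0.136,"claw":1},{"x":-0.136,"y":0.119,"z":-0.03,"ax":0,"ay":0,"az":0.136,"claw":1},{"x":-0.136,"y":0.119,"z":-0.03,"ax":0,"ay":0,"az":0.136,"claw":1},{"x":-0.136,"y":0.119,"z":-0.03,"ax":0,"ay":0,"az":0.136,"claw":1}]' 10
python3 -c "
from h import *
go([.625,-.019,.2])"
```

```text
time: 0.72
ee_pos: [0.263, 0.4267, 0.2538]
eef_rot: [0.88, 0.475, 0.001, 0.0]
ft_force: [0.8, 0.3, 1.7]
width: 0.0613
tool x [0.549 0.836] shift [-0.1739  0.5472  0.0541]
```

```bash
A='x'; python3 -m crank '[{"x":-0.058,"y":0.182,"z":0,"ax":0,"ay":0,"az":0,"claw":1},{"x":-0.058,"y":0.182,"z":0,"ax":0,"ay":0,"az":0,"claw":1},{"x":-0.058,"y":0.182,"z":0,"ax":0,"ay":0,"az":0,"claw":1},{"x":-0.058,"y":0.182,"z":0,"ax":0,"ay":0,"az":0,"claw":1},{"x":-0.058,"y":0.182,"z":0,"ax":0,"ay":0,"az":0,"claw":1}]'
python3 -m crank '[{"x":-0.058,"y":0.182,"z":0,"ax":0,"ay":0,"az":0,"claw":1},{"x":-0.058,"y":0.182,"z":0,"ax":0,"ay":0,"az":0,"claw":1},{"x":-0.058,"y":0.182,"z":0,"ax":0,"ay":0,"az":0,"claw":1},{"x":-0.058,"y":0.182,"z":0,"ax":0,"ay":0,"az":0,"claw":1},{"x":-0.058,"y":0.182,"z":0,"ax":0,"ay":0,"az":0,"claw":1}]'
python3 -c "
from h import *
go([.625,-.019,.2])"
```

```text
time: 1.13
ee_pos: [0.3835, 0.2794, 0.2529]
eef_rot: [0.88, 0.475, 0.0, 0.0]
ft_force: [1.2, 0.3, 0.5]
width: 0.0282
time: 1.55
ee_pos: [0.5042, 0.1313, 0.2529]
eef_rot: [0.88, 0.476, 0.0, 0.001]
ft_force: [0.0, -0.1, 0.1]
width: 0.0021
tool x [0.548 0.837] shift [-0.0596  0.1833  0.0532]
```

```bash
python3 -m crank '[{"x":-0.06,"y":0.183,"z":0.0,"ax":0,"ay":0,"az":0,"claw":1},{"x":-0.06,"y":0.183,"z":0.0,"ax":0,"ay":0,"az":0,"claw":1},{"x":-0.06,"y":0.183,"z":0.03,"ax":0,"ay":0,"az":0,"claw":1},{"x":-0.06,"y":0.183,"z":0.07,"ax":0,"ay":0,"az":0,"claw":1},{"x":-0.06,"y":0.183,"z":0.09,"ax":0,"ay":0,"az":0,"claw":1}]'
python3 - <<'E'
from h import *
go([.625,-.019,.082])
s=camera('side');t=camera('top')
p=r.read_state()['ee_pos'];print(p,proj(s,p),proj(t,p))
b=s['color'][170:270,190:320];A=t['color'][130:240,190:300]
o=np.zeros((500,800,3),np.uint8);B=cv2.resize(b,None,fx=3.5,fy=3.5,interpolation=2);A=cv2.resize(A,None,fx=3,fy=3,interpolation=2)
o[:350,:455]=B;o[:330,460:790]=A;cv2.imwrite('pics/c2.png',o[:352])
E
```

```text
time: 1.97
ee_pos: [0.6174, -0.0072, 0.1817]
eef_rot: [0.879, 0.476, 0.002, 0.001]
ft_force: [1.2, -0.3, -0.7]
width: 0.0002
tool x [0.546 0.838] shift [-0.0059  0.0124  0.0997]
[ 0.61318953 -0.00861359  0.17469718] [[227.75975065 187.80495214]] [[255.27763356 156.74886714]]
```

View pics/c2.png

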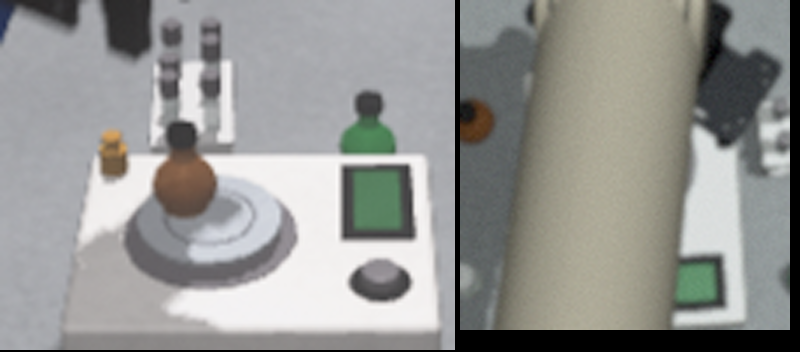

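```bash
python3 -m crank '[{"x":0,"y":0,"z":0,"ax":0,"ay":0,"az":0,"claw":1},{"x":0,"y":0,"z":0,"ax":0,"ay":0,"az":0,"claw":1},{"x":0,"y":0,"z":0,"ax":0,"ay":0,"az":0,"claw":1},{"x":0,"y":0,"z":0,"ax":0,"ay":0,"az":0,"claw":1},{"x":0,"y":0,"z":0,"ax":0,"ay":0,"az":0,"claw":1}]'
python3 -c "
from h import *
go([.625,-.019,.082])"
```

```text
time: 2.48
ee_pos: [0.6149, -0.0033, 0.1819]
eef_rot: [0.878, 0.478, 0.001, 0.0]
ft_force: [-0.5, 0.0, 0.0]
width: 0.0002
tool x [0.543 0.84 ] shift [-0.0079  0.0169  0.0999]
```

```bash
python3 -m crank '[{"x":-0.008,"y":0.017,"z":0.02,"ax":0,"ay":0,"az":0,"claw":1},{"x":-0.008,"y":0.017,"z":0.045,"ax":0,"ay":0,"az":0,"claw":1},{"x":-0.008,"y":0.017,"z":0.07,"ax":0,"ay":0,"az":0,"claw":1},{"x":-0.008,"y":0.017,"z":0.07,"ax":0,"ay":0,"az":0,"claw":1},{"x":-0.008,"y":0.017,"z":0.07,"ax":0,"ay":0,"az":0,"claw":1}]'
python3 - <<'E'
from h import *
go([.625,-.019,.082])
for _ in range(3):
    s=camera('side');st=r.read_state();print(st['ee_pos'].round(4),proj(s,st['ee_pos']).round(1),st['ft_force'].round(2))
cv2.imwrite('pics/c3.png',cv2.resize(s['color'][160:270,200:310],None,fx=5,fy=5,interpolation=2))
E
```

```text
time: 2.9
ee_pos: [0.624, -0.0197, 0.1106]
eef_rot: [0.879, 0.478, -0.001, -0.0]
ft_force: [0.8, 0.1, 0.3]
width: 0.0002
tool x [0.544 0.839] shift [0.0012 0.0005 0.0286]
[ 0.6249 -0.0199  0.112 ] [[225.2 207.7]] [ 0.23 -0.54 -0.17]
[ 0.6254 -0.0199  0.1126] [[225.  207.5]] [0.68 0.33 0.6 ]
[ 0.6256 -0.02    0.1128] [[224.9 207.4]] [0.38 0.09 0.72]
```

View pics/c3.png

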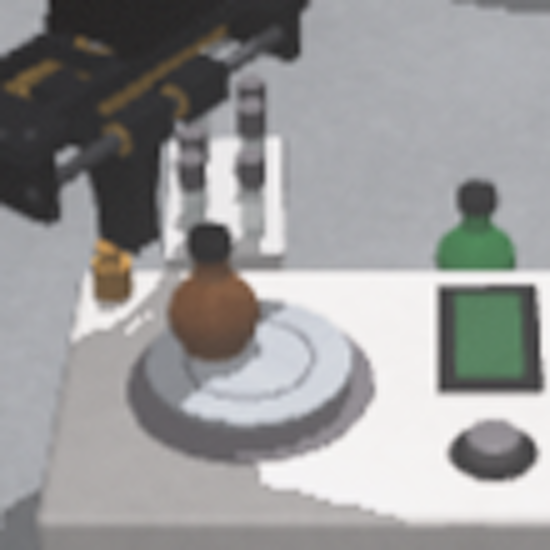

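The side crop shows the shut fingertips at about (226,209), where the TCP projects (225,207.5). They are behind the bottle and clear of the brass weight (222,214), which lies beyond them. I'll go down to tip height and then push in small steps.

```bash
python3 -m crank '[{"x":0,"y":0,"z":0.01,"ax":0,"ay":0,"az":0,"claw":1},{"x":0,"y":0,"z":0.02,"ax":0,"ay":0,"az":0,"claw":1},{"x":0,"y":0,"z":0.03,"ax":0,"ay":0,"az":0,"claw":1},{"x":0,"y":0,"z":0.03,"ax":0,"ay":0,"az":0,"claw":1},{"x":0,"y":0,"z":0.03,"ax":0,"ay":0,"az":0,"claw":1}]'
python3 -m crank '[{"x":0,"y":-0.002,"z":0,"ax":0,"ay":0,"az":0,"claw":1},{"x":0,"y":-0.004,"z":0,"ax":0,"ay":0,"az":0,"claw":1},{"x":0,"y":-0.006,"z":0,"ax":0,"ay":0,"az":0,"claw":1},{"x":0,"y":-0.008,"z":0,"ax":0,"ay":0,"az":0,"claw":1},{"x":0,"y":-0.010,"z":0,"ax":0,"ay":0,"az":0,"claw":1}]'
python3 - <<'E'
from h import *
R0=np.array([.566,.019])
s=camera('side');st=r.read_state();p=st['ee_pos'];print(p.round(4),st['ft_force'].round(2))
# desired final tcp: pan centre + 31.5mm along tool y
y=R.from_quat(st['eef_rot']).as_matrix()[:2,1];print(y,'tool coords rel pan',(p[:2]-R0)@y,(p[:2]-R0)@R.from_quat(st['eef_rot']).as_matrix()[:2,0])
print('bottle rel pan along x',(np.array([.5842,.007])-R0)@R.from_quat(st['eef_rot']).as_matrix()[:2,0])
E
```

```text
time: 3.47
ee_pos: [0.6238, -0.0203, 0.0796]
eef_rot: [0.879, 0.477, -0.001, -0.0]
ft_force: [0.1, 0.3, 1.2]
width: 0.0004
time: 3.88
ee_pos: [0.616, -0.0146, 0.0809]
eef_rot: [0.879, 0.477, 0.0, -0.0]
ft_force: [-0.1, 0.5, 0.1]
width: 0.0003
[ 0.6158 -0.0143  0.0808] [ 0.58  1.13 -0.52]
[ 0.83893664 -0.54422908] tool coords rel pan 0.05988720744609421 -0.0008325664773615868
bottle rel pan along x -0.0001622689589609517
```

```bash
python3 -m crank '[{"x":0,"y":-0.0015,"z":0,"ax":0,"ay":0,"az":0,"claw":1},{"x":0,"y":-0.003,"z":0,"ax":0,"ay":0,"az":0,"claw":1},{"x":0,"y":-0.0045,"z":0,"ax":0,"ay":0,"az":0,"claw":1},{"x":0,"y":-0.006,"z":0,"ax":0,"ay":0,"az":0,"claw":1},{"x":0,"y":-0.0075,"z":0,"ax":0,"ay":0,"az":0,"claw":1}]'
python3 -m crank '[{"x":0,"y":-0.001,"z":0,"ax":0,"ay":0,"az":0,"claw":1},{"x":0,"y":-0.002,"z":0,"ax":0,"ay":0,"az":0,"claw":1},{"x":0,"y":-0.003,"z":0,"ax":0,"ay":0,"az":0,"claw":1},{"x":0,"y":-0.004,"z":0,"ax":0,"ay":0,"az":0,"claw":1},{"x":0,"y":-0.005,"z":0,"ax":0,"ay":0,"az":0,"claw":1}]'
python3 -m crank '[{"x":0,"y":-0.001,"z":0,"ax":0,"ay":0,"az":0,"claw":1},{"x":0,"y":-0.002,"z":0,"ax":0,"ay":0,"az":0,"claw":1},{"x":0,"y":-0.003,"z":0,"ax":0,"ay":0,"az":0,"claw":1},{"x":0,"y":-0.004,"z":0,"ax":0,"ay":0,"az":0,"claw":1},{"x":0,"y":-0.005,"z":0,"ax":0,"ay":0,"az":0,"claw":1}]'
cat >> h.py <<'E'
def look(name,box=(200,160,110,110),f=5):
    R0=np.array([.566,.019]);s=camera('side');st=r.read_state();p=st['ee_pos'];M=R.from_quat(st['eef_rot']).as_matrix()
    print(p.round(4),st['ft_force'].round(2),'rel pan tool x,y',((p[:2]-R0)@M[:2,:2]).round(4))
    x,y,w,h=box;cv2.imwrite(f'pics/{name}.png',cv2.resize(s['color'][y:y+h,x:x+w],None,fx=f,fy=f,interpolation=2))
    hsv=cv2.cvtColor(s['color'],cv2.COLOR_BGR2HSV);m=cv2.inRange(hsv,(0,90,30),(14,255,190));m[:,:]*=1
    n,l,S,C=cv2.connectedComponentsWithStats(m)
    for i in range(1,n):
        if S[i,4]>60 and 200<C[i,0]<300 and 190<C[i,1]<270: print('blob',S[i],C[i].round(2),'xy at bulb',onz(s,C[i],.0895).round(4))
    return s
E
python3 -c "
from h import *
look('c4')"
```

```text
time: 4.35
ee_pos: [0.6098, -0.0107, 0.0807]
eef_rot: [0.879, 0.477, 0.0, 0.0]
ft_force: [0.8, -0.2, -0.3]
width: 0.0005
time: 4.77
ee_pos: [0.6056, -0.008, 0.0807]
eef_rot: [0.879, 0.477, 0.0, 0.0]
ft_force: [0.6, 0.3, -0.1]
width: 0.0006
time: 5.18
ee_pos: [0.6014, -0.0052, 0.0806]
eef_rot: [0.879, 0.477, 0.0, -0.0]
ft_force: [1.1, -0.0, 1.0]
width: 0.0002
[ 0.6013 -0.0051  0.0806] [ 0.1  -0.37  0.2 ] rel pan tool x,y [-0.001   0.0427]
blob [238 215  17  15 189] [245.81 222.19] xy at bulb [0.5749 0.0045 0.0895]
```

```bash
python3 -c "
from h import *
s=camera('side')
for f in ('side0.png',):
    im=cv2.imread('pics/'+f);m=cv2.inRange(cv2.cvtColor(im,cv2.COLOR_BGR2HSV),(0,90,30),(14,255,190))
    n,l,S,C=cv2.connectedComponentsWithStats(m)
    for i in range(1,n):
        if S[i,4]>60 and 200<C[i,0]<300 and 190<C[i,1]<270: print(S[i],C[i],onz(s,C[i],.0895))
print(proj(s,[[.5842,.007,.0895],[.566,.019,.0895],[.566,.019,.073]]))
"
```

```text
[235 215  16  11 135] [242.35555556 220.20740741] [ 0.58380129 -0.0029101   0.0895    ]
[[241.71188361 222.73068979]
 [249.01569058 226.04288233]
 [249.30773545 231.73045687]]
```

View pics/c4.png

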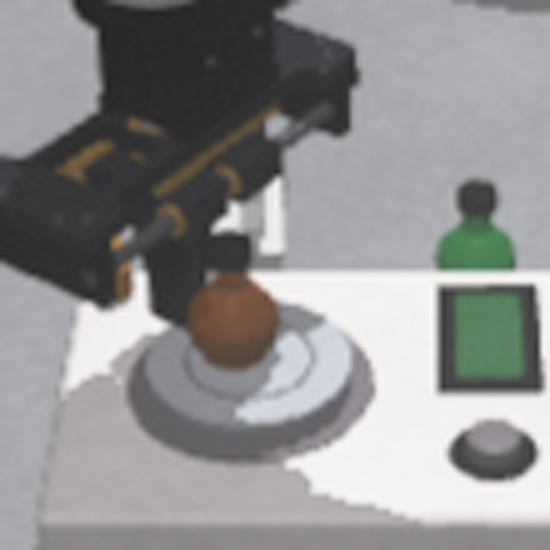

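The crop shows the bulb centre at about (246.3,224.2), upright and in contact with the fingers, with about 10–11 mm still to go. I'll push on.

```bash
python3 -m crank '[{"x":0,"y":-0.001,"z":0,"ax":0,"ay":0,"az":0,"claw":1},{"x":0,"y":-0.002,"z":0,"ax":0,"ay":0,"az":0,"claw":1},{"x":0,"y":-0.003,"z":0,"ax":0,"ay":0,"az":0,"claw":1},{"x":0,"y":-0.004,"z":0,"ax":0,"ay":0,"az":0,"claw":1},{"x":0,"y":-0.005,"z":0,"ax":0,"ay":0,"az":0,"claw":1}]'
python3 -m crank '[{"x":0,"y":-0.001,"z":0,"ax":0,"ay":0,"az":0,"claw":1},{"x":0,"y":-0.002,"z":0,"ax":0,"ay":0,"az":0,"claw":1},{"x":0,"y":-0.003,"z":0,"ax":0,"ay":0,"az":0,"claw":1},{"x":0,"y":-0.004,"z":0,"ax":0,"ay":0,"az":0,"claw":1},{"x":0,"y":-0.005,"z":0,"ax":0,"ay":0,"az":0,"claw":1}]'
python3 -c "
from h import *
look('c5')"
```

```text
time: 5.7
ee_pos: [0.5972, -0.0025, 0.0806]
eef_rot: [0.879, 0.477, 0.0, -0.0]
ft_force: [0.3, 0.3, 0.8]
width: 0.0007
time: 6.12
ee_pos: [0.593, 0.0003, 0.0806]
eef_rot: [0.879, 0.477, 0.0, -0.0]
ft_force: [0.8, -0.4, -0.1]
width: 0.0009
[5.928e-01 4.000e-04 8.060e-02] [0.7  0.87 0.78] rel pan tool x,y [-0.001   0.0327]
blob [241 217  18  14 184] [249.35 223.74] xy at bulb [0.5661 0.0102 0.0895]
```

View pics/c5.png

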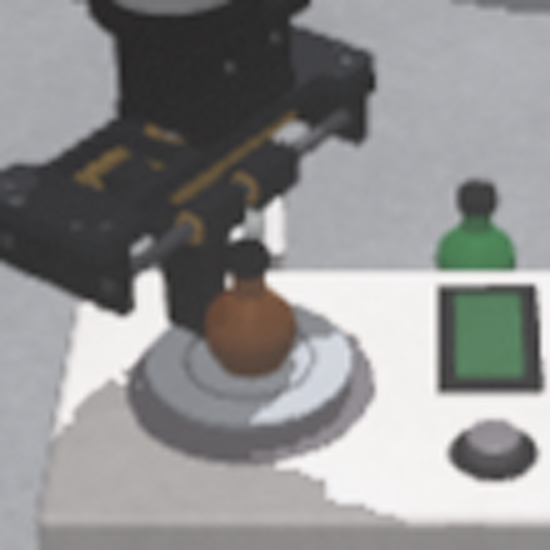

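Bulb centre is now at about (249.8,226.2) px against the expected (249.0,226.0) for a centred bottle, so the bottle is within about 2 mm. I'll back off the fingers and lift.

```bash
python3 -m crank '[{"x":0,"y":0.002,"z":0,"ax":0,"ay":0,"az":0,"claw":1},{"x":0,"y":0.007,"z":0,"ax":0,"ay":0,"az":0,"claw":1},{"x":0,"y":0.015,"z":0,"ax":0,"ay":0,"az":0,"claw":1},{"x":0,"y":0.022,"z":0,"ax":0,"ay":0,"az":0,"claw":1},{"x":0,"y":0.026,"z":0,"ax":0,"ay":0,"az":0,"claw":1}]'
python3 -m crank '[{"x":0,"y":0,"z":-0.02,"ax":0,"ay":0,"az":0,"claw":1},{"x":0,"y":0,"z":-0.05,"ax":0,"ay":0,"az":0,"claw":1},{"x":0,"y":0,"z":-0.085,"ax":0,"ay":0,"az":0,"claw":1},{"x":0,"y":0,"z":-0.12,"ax":0,"ay":0,"az":0,"claw":1},{"x":0,"y":0,"z":-0.12,"ax":0,"ay":0,"az":0,"claw":1}]'
python3 -c "
from h import *
go([.4532,.0625,.2])"
```

```text
time: 6.58
ee_pos: [0.6159, -0.015, 0.0806]
eef_rot: [0.879, 0.477, 0.0, 0.0]
ft_force: [0.3, 0.4, 0.5]
width: 0.0003
time: 7.0
ee_pos: [0.6182, -0.0149, 0.2078]
eef_rot: [0.879, 0.477, 0.004, 0.002]
ft_force: [1.8, 0.2, 0.7]
width: 0.0001
tool x [0.545 0.838] shift [-0.0251 -0.1806  0.0063]
```

```bash
python3 -m crank '[{"x":0.04,"y":-0.14,"z":0,"ax":0,"ay":0,"az":0,"claw":1},{"x":0.04,"y":-0.14,"z":0,"ax":0,"ay":0,"az":0,"claw":1},{"x":0.04,"y":-0.14,"z":0,"ax":0,"ay":0,"az":0,"claw":1},{"x":0.04,"y":-0.14,"z":0,"ax":0,"ay":0,"az":0,"claw":1},{"x":0.04,"y":-0.14,"z":0,"ax":0,"ay":0,"az":0,"claw":1}]'
python3 -m crank '[{"x":0.06,"y":-0.13,"z":0,"ax":0,"ay":0,"az":0,"claw":1},{"x":0.06,"y":-0.13,"z":0,"ax":0,"ay":0,"az":0,"claw":1},{"x":0.06,"y":-0.13,"z":0,"ax":0,"ay":0,"az":0,"claw":1},{"x":0.06,"y":-0.13,"z":0,"ax":0,"ay":0,"az":0,"claw":1},{"x":0.06,"y":-0.13,"z":0,"ax":0,"ay":0,"az":0,"claw":1}]'
python3 - <<'E'
from h import *
go([.4532,.0625,.12])
t=camera('top');s=look('c6')
print(proj(t,[[.566,.019,.073],[.566,.019,.09],[.566,.019,.135]]),proj(s,[[.566,.019,.09],[.566,.019,.135]]))
o=np.zeros((400,800,3),np.uint8);o[:400,:340]=cv2.resize(t['color'][145:245,205:290],None,fx=4,fy=4,interpolation=2)
o[:280,340:]=cv2.resize(s['color'][195:265,205:320],None,fx=4,fy=4,interpolation=2);cv2.imwrite('pics/c7.png',o)
E
```

```text
time: 7.42
ee_pos: [0.5169, 0.1004, 0.2006]
eef_rot: [0.877, 0.48, 0.0, -0.001]
ft_force: [0.2, 0.3, 0.3]
width: 0.0005
time: 7.83
ee_pos: [0.4408, 0.2211, 0.2006]
eef_rot: [0.877, 0.48, 0.0, -0.001]
ft_force: [0.5, -0.5, 0.5]
width: 0.0006
tool x [0.539 0.842] shift [-0.1269  0.0961  0.0804]
[0.4433 0.2169 0.2007] [-0.35 -0.21 -0.56] rel pan tool x,y [ 0.0993 -0.2106]
blob [242 218  15  12 145] [249.08 223.84] xy at bulb [0.5667 0.0106 0.0895]
[[246.48250378 183.56061807]
 [246.12795015 182.29447189]
 [245.14516834 178.78458119]] [[249.00676755 225.86899841]
 [248.18556872 209.83873017]]
```

View pics/c7.png

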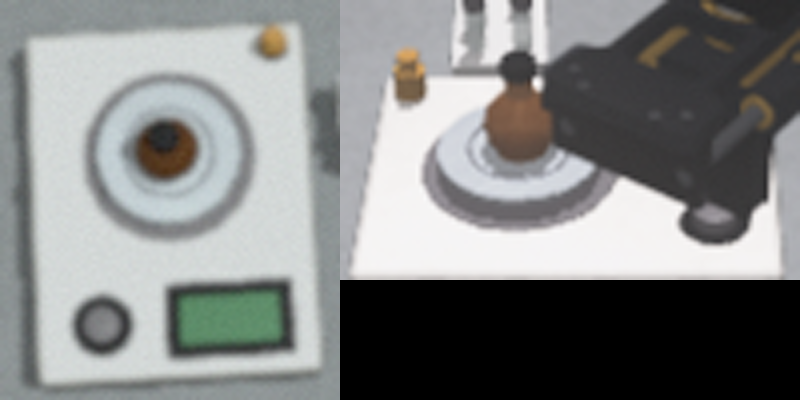

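In the top view the bulb is at (246.1,181.9), where a centred bottle would be at (246.1,182.3). The stopper is at (245.4,178.9), expected (245.1,178.8). So it stands upright, centred to about 1 mm and inside the ring. Next is the key.

```bash
python3 -m crank '[{"x":-0.032,"y":0.024,"z":0,"ax":0,"ay":0,"az":0,"claw":1},{"x":-0.064,"y":0.048,"z":0.01,"ax":0,"ay":0,"az":0,"claw":1},{"x":-0.096,"y":0.072,"z":0.03,"ax":0,"ay":0,"az":0,"claw":1},{"x":-0.127,"y":0.096,"z":0.06,"ax":0,"ay":0,"az":0,"claw":1},{"x":-0.127,"y":0.096,"z":0.08,"ax":0,"ay":0,"az":0,"claw":1}]'
python3 -m crank '[{"x":0,"y":0,"z":0,"ax":0,"ay":0,"az":0,"claw":1},{"x":0,"y":0,"z":0,"ax":0,"ay":0,"az":0,"claw":1},{"x":0,"y":0,"z":0,"ax":0,"ay":0,"az":0,"claw":1},{"x":0,"y":0,"z":0,"ax":0,"ay":0,"az":0,"claw":1},{"x":0,"y":0,"z":0,"ax":0,"ay":0,"az":0,"claw":1}]'
python3 -c "
from h import *
go([.4535,.0625,.075])"
```

```text
time: 8.35
ee_pos: [0.4556, 0.0509, 0.1207]
eef_rot: [0.881, 0.473, 0.001, 0.001]
ft_force: [-0.8, 0.9, -0.1]
width: 0.0005
time: 8.77
ee_pos: [0.4551, 0.0591, 0.1218]
eef_rot: [0.878, 0.478, 0.001, 0.0]
ft_force: [0.1, 0.9, -0.3]
width: 0.0008
tool x [0.543 0.84 ] shift [ 0.0019 -0.0032  0.0468]
```

```bash
python3 -m crank '[{"x":0.002,"y":-0.003,"z":0.015,"ax":0,"ay":0,"az":0,"claw":1},{"x":0.002,"y":-0.003,"z":0.03,"ax":0,"ay":0,"az":0,"claw":1},{"x":0.002,"y":-0.003,"z":0.045,"ax":0,"ay":0,"az":0,"claw":1},{"x":0.002,"y":-0.003,"z":0.047,"ax":0,"ay":0,"az":0,"claw":1},{"x":0.002,"y":-0.003,"z":0.047,"ax":0,"ay":0,"az":0,"claw":1}]'
python3 -m crank '[{"x":0,"y":0,"z":0.003,"ax":0,"ay":0,"az":0,"claw":1},{"x":0,"y":0,"z":0.006,"ax":0,"ay":0,"az":0,"claw":1},{"x":0,"y":0,"z":0.009,"ax":0,"ay":0,"az":0,"claw":1},{"x":0,"y":0,"z":0.012,"ax":0,"ay":0,"az":0,"claw":1},{"x":0,"y":0,"z":0.012,"ax":0,"ay":0,"az":0,"claw":1}]'
python3 -c "
from h import *
go([.4535,.0625,.0595])"
```

```text
time: 9.18
ee_pos: [0.4526, 0.0618, 0.0737]
eef_rot: [0.879, 0.478, -0.0, -0.0]
ft_force: [0.3, 0.4, 0.5]
width: 0.0002
time: 9.6
ee_pos: [0.4538, 0.0619, 0.0631]
eef_rot: [0.879, 0.477, 0.001, -0.0]
ft_force: [-5.4, -0.1, 19.4]
width: 0.0003
tool x [0.545 0.839] shift [ 0.0004 -0.0006  0.0036]
```

```bash
python3 - <<'E'
from h import *
for _ in range(3): s=look('c8',(240,180,110,110))
print(r.read_state()['torque'],proj(s,r.read_state()['ee_pos']))
E
```

```text
[0.4538 0.0619 0.0631] [-5.25  0.47 18.62] rel pan tool x,y [-0.0251 -0.1174]
blob [242 218  16  12 152] [249.59 223.76] xy at bulb [0.5655 0.0102 0.0895]
[0.4538 0.0619 0.0631] [-4.66 -0.16 18.53] rel pan tool x,y [-0.0251 -0.1174]
blob [242 218  16  12 150] [249.71 223.69] xy at bulb [0.5653 0.0099 0.0895]
[0.4538 0.0619 0.0631] [-4.72  0.04 19.  ] rel pan tool x,y [-0.0251 -0.1175]
blob [242 218  16  12 151] [249.68 223.72] xy at bulb [0.5653 0.01   0.0895]
[-0.0743628   1.24177495 -0.03775892] [[297.29862644 248.13870283]]
```

View pics/c8.png

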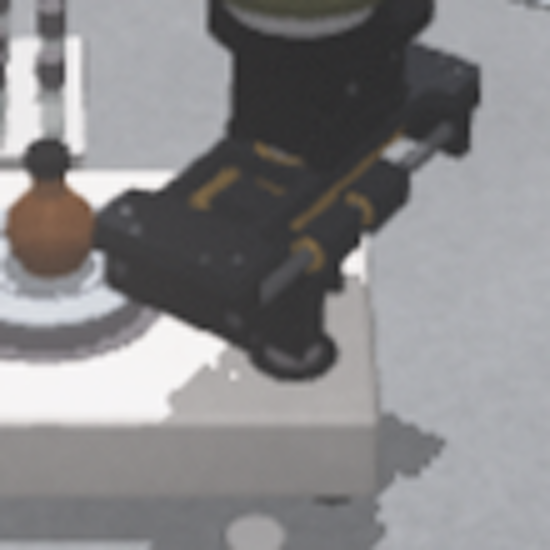

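The force holds at 19 N with the tip at z=0.063, which is more than the key should need by this depth. I'll lift in small steps and read force against height to see what the finger is resting on.

```bash
for i in 1 2 3 4 5 6; do python3 -m crank '[{"x":0,"y":0,"z":-0.0005,"ax":0,"ay":0,"az":0,"claw":1},{"x":0,"y":0,"z":-0.0015,"ax":0,"ay":0,"az":0,"claw":1},{"x":0,"y":0,"z":-0.0015,"ax":0,"ay":0,"az":0,"claw":1},{"x":0,"y":0,"z":-0.0015,"ax":0,"ay":0,"az":0,"claw":1},{"x":0,"y":0,"z":-0.0015,"ax":0,"ay":0,"az":0,"claw":1}]' >/dev/null; python3 -c "
from h import *
F=[];
for _ in range(3): camera('side'); s=r.read_state();F.append(s['ft_force'])
print(s['ee_pos'].round(4),np.mean(F,0).round(2),s['torque'].round(2))"; done
```

```text
[0.4534 0.0617 0.0634] [2.31 2.29 5.12] [ 0.43 -0.64  0.01]
[0.4527 0.0613 0.0646] [2.33 0.25 3.56] [ 0.12 -0.44  0.01]
[0.4526 0.0614 0.066 ] [ 0.75 -0.3   2.54] [-0.09 -0.17 -0.  ]
[0.4526 0.0613 0.0675] [ 0.09 -0.83  1.56] [-0.21 -0.03  0.1 ]
[0.4527 0.0615 0.0691] [-0.27 -0.48  1.35] [-0.12  0.09  0.02]
[0.4528 0.0614 0.0706] [0.1  0.12 0.38] [-0.03 -0.02 -0.03]
```

Force falls in line at about 0.7 N/mm from roughly 4.5 N at z=0.0633 to nothing at z≈0.07. That is the 6 mm key spring, so the key was fully down on its stop (19 N), and the tip reads about 4 mm high here. I'll lift clear and do the last check.

```bash
python3 -m crank '[{"x":0,"y":0,"z":-0.02,"ax":0,"ay":0,"az":0,"claw":1},{"x":0,"y":0,"z":-0.06,"ax":0,"ay":0,"az":0,"claw":1},{"x":0,"y":0,"z":-0.1,"ax":0,"ay":0,"az":0,"claw":1},{"x":0,"y":0,"z":-0.13,"ax":0,"ay":0,"az":0,"claw":1},{"x":0,"y":0,"z":-0.13,"ax":0,"ay":0,"az":0,"claw":1}]'
python3 -m crank '[{"x":0.1,"y":-0.07,"z":0,"ax":0,"ay":0,"az":0,"claw":1},{"x":0.1,"y":-0.07,"z":0,"ax":0,"ay":0,"az":0,"claw":1},{"x":0.1,"y":-0.07,"z":0,"ax":0,"ay":0,"az":0,"claw":1},{"x":0.1,"y":-0.07,"z":0,"ax":0,"ay":0,"az":0,"claw":1},{"x":0.1,"y":-0.07,"z":0,"ax":0,"ay":0,"az":0,"claw":1}]'
python3 -m crank '[{"x":0,"y":0,"z":0,"ax":0,"ay":0,"az":0,"claw":1},{"x":0,"y":0,"z":0,"ax":0,"ay":0,"az":0,"claw":1},{"x":0,"y":0,"z":0,"ax":0,"ay":0,"az":0,"claw":1},{"x":0,"y":0,"z":0,"ax":0,"ay":0,"az":0,"claw":1},{"x":0,"y":0,"z":0,"ax":0,"ay":0,"az":0,"claw":1}]'
python3 - <<'E'
from h import *
t=camera('top');s=look('x')
o=np.zeros((480,800,3),np.uint8);o[:400,:340]=cv2.resize(t['color'][145:245,205:290],None,fx=4,fy=4,interpolation=2)
o[:480,340:]=cv2.resize(s['color'][195:315,205:320],None,fx=4,fy=4,interpolation=2);cv2.imwrite('pics/c9.png',o)
E
```

```text
time: 13.57
ee_pos: [0.4556, 0.062, 0.2066]
eef_rot: [0.879, 0.477, 0.004, 0.0]
ft_force: [0.2, -0.7, 0.8]
width: 0.0005
time: 13.98
ee_pos: [0.4479, 0.1855, 0.2002]
eef_rot: [0.878, 0.479, -0.0, 0.0]
ft_force: [0.1, -1.1, 0.2]
width: 0.0007
time: 14.4
ee_pos: [0.4487, 0.1828, 0.2008]
eef_rot: [0.879, 0.477, 0.0, -0.0]
ft_force: [-0.6, -0.1, -0.1]
width: 0.0003
[0.4486 0.1831 0.2007] [0.69 0.47 0.16] rel pan tool x,y [ 0.0736 -0.1878]
blob [242 218  17  12 154] [249.77 223.76] xy at bulb [0.5651 0.0102 0.0895]
```

View pics/c9.png

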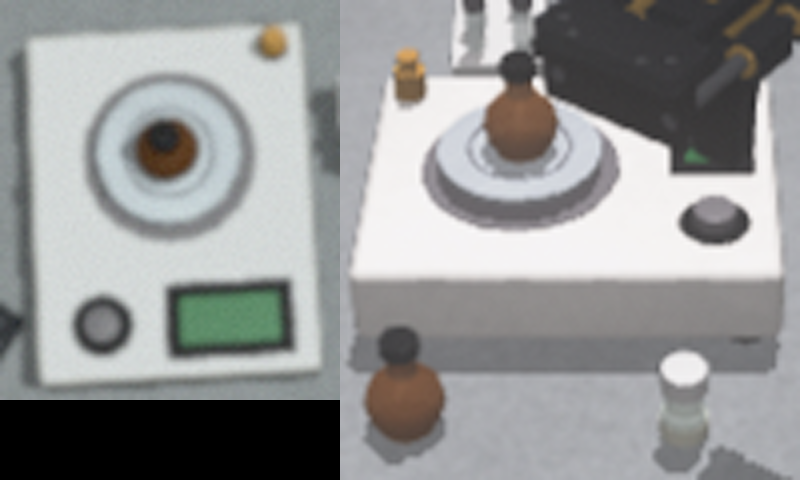

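The bottle is upright at (166,149) in the top crop, inside the ring as before. The key at (714,209) in the side crop is up again, and the weight, spare bottle and vial have not moved.

```bash
python3 -c "
from bench import close_job
print(close_job())"
```

```text
the job is handed in; nothing more can be done
None
```

I pushed the bottle about 21 mm to the middle of the pan with shut fingertips, using one slow push instead of separate taps. I then backed off, pressed the key fully down, let it spring back and handed the job in. The clock was at about 14.5 s of the 45 s allowed.

- **Bottle:** in the last top view it stands upright within about 1 mm of the pan's centre and inside the ring. The side view agrees to about 2 mm.
- **Key:** force rose along the key's spring to about 4.5 N over 6 mm and then reached 19 N, so it went down to its stop. The last side view shows it up again.
- **Bystanders:** the check weight, spare bottle and vial looked unmoved in the last crops. I did not re-check the tube rack, beaker, tip box or forceps at the end, but the arm stayed clear of them.
- **Disagreement:** the key was met at a TCP height of about 69 mm rather than the stated 65 mm. The robot's height reading therefore seems about 4 mm high there. The force check showed the full travel was still reached.

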